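# Refill the feed hopper and close it

## Robot

A 6-joint arm with a two-finger parallel gripper is mounted at the origin on the work surface. World frame = base frame: x ahead of the robot, y to its left, z up, the work surface at z = 0. Lengths are in m, angles in rad, forces in N, time in s.
With the tool pointing down it reaches from about 0.275 to 0.975 m from the base axis. Payload 8.4 kg.
Tool frame: the origin (TCP) lies midway between the tips of the shut fingers; the grasp point (between the pads) lies 19 mm behind it (r.grip_depth is the distance from the TCP to the grasp point, in m); z points along the fingers, y is the line along which they close (so a half turn about z gives the same grasp; the last joint's range is limited). The gripper opens to 92 mm and grips with 3 to 60 N. Pads are 20 mm wide; open, the fingers measure 128 mm over their backs; the gripper's body (75 mm by 189 mm) begins 69 mm behind the grasp point.
Start: joints at [-1.172, 0.353, 1.633, -0, 1.155, -0.002], TCP at [0.244, -0.575, 0.215] pointing down, gripper open.
Joint ranges: [-2.63, 2.63], [-0.92, 2.1], [0.06, 2.66], [-1.3, 4.44], [0, 2.69], [-3.02, 3.02]. Speed limits (rad/s): [2.22, 2.22, 2.79, 3.14, 3.14, 3.14].

## Interface

Orientations are given as a 3x3 rotation matrix whose columns are the frame's x, y, z axes.
In Python, from plant import sense, optics, r gives the robot as it stands.
- The arm moves only by the shell command python3 -m handwheel 'ROWS' [OPENING] [FORCE]. ROWS is JSON, a list of rows, each an object of numbers: "dx", "dy", "dz": the shift along the tool's x, y, z in cm; "turn": the turn about the tool's z in degrees. In form: [{"dx": .., "dy": .., "dz": .., "turn": ..}, ...]. A call has 1 to 20 rows; each row shifts and turns the commanded pose from where the row before left it, along the tool's axes as they then stand; what a row does not reach is not made up. A row lasts 1/12 s, in which the tool goes at most 41.7 mm and 7.16 degrees, less where a joint would pass 70% of its speed; a pose out of reach is approached as far as the arm can. A call is refused whole if a number of a shift passes 4.17 or a number of a turn 7.16, either way. A call with a gripper value outside its range is refused whole. OPENING is the opening, from -1 (shut) to 1 (fully open), set as the call begins (- or left out, the last holds). The fingers move at their own pace and stop on an object; FORCE is the grip in N (left out, the last holds). Time passes only in rows, so rows that do not move let the fingers close. It gives the time, the measured TCP pose, the force, the opening and the grip force at its end, in the units of the state.
- sense(): the state, without advancing time (a new reading comes with each control period).
- optics.camera(name): name is "side" or "top" or "wrist"; returns a dict with "color" (480x640x3 uint8, red, green, blue), "fx", "fy", "cx", "cy" (pixels), "world_to_cam" (4x4, takes a point from world to camera coordinates). Camera axes: x right, y down, z forward; pixel columns grow to the right and rows downward; lengths in m; the calibration is good to about 2 mm. A picture is of the moment at which its call begins. There is no depth.
- r.finish_job(): hands the job in; it is judged then, once.
Trained networks look in a picture, given as the dict that the camera call returned (one of the last four; its "shot" number tells which), for a name from the list of things; names that differ only in an ending like _2 or _b are one class to them, and where a whole thing is asked for, a point or a joint stands for the part that bears it (a point fixed in the world has none). Each returns a list of dicts, best first, with "confidence" (0 to 1); they miss things now and then, are a little off and sometimes report something else, mostly with a low value. They report only what shows in the picture. A call takes as long as a camera call. They do not tell look-alikes from the thing itself.
- optics.spot_in(query, picture): "xyz" ([x, y, z] in m, in world coordinates, good to about 4 mm: the middle of the surface that is visible of it).
The state is a dict: "time_s": time; "joints": joint angles; "qd": joint speeds; "joint_efforts": joint torques, N m; "ee_pos": TCP position; "tool_rot": TCP orientation; "contact_force": force on the tool from outside, world axes, zero at the start; "wrist_torque": the same for the moment, N m; "width": finger opening in m; "gripper_force": force on a finger pad.
Only numpy, scipy, OpenCV 4.12 (cv2) and the standard library are available. Lean on these libraries where they do the work, as an engineer would, in place of code of your own. Each camera call takes 0.05 s, during which the arm holds its last target. There are 200 camera calls.

## Task

Lift the handled tray with its four can capacitors, carry it to the feed hopper and tip all four out over its nose into the hopper, then stand the empty tray upright on the bench again. Then lay the loose cover in the recess of the hopper's mouth so that it sits flat and level on its ledge. Set tray and cover down gently, without dropping them, and leave the other things on the bench where they are.

Things in the scene. Friction and masses are not known exactly. Their poses are not given: they have to be found in the camera images.
- hopper: Fixed feed hopper: open-topped grey metal box, outside 198 (x) x 168 (y) mm, 140 high, low outlet chute on its -x side. Origin: centre of underside. Opening 165 x 135 mm; around it, 8 mm below the rim (132 above the bench), a flat ledge inside a 6 mm rim: a recess 186 (x) x 156 (y) mm for the cover. Inner floor 15 to 40 mm up.
- tray: Aluminium pouring tray, 74 wide (y), 203 mm long, walls 46 high. Origin on its underside; flat floor 4 thick from x = -55 to +95 mm. Its -x end is the pouring nose, sloping up 35 degrees to the lip. A post at the +x end carries a black handle bar over the middle line: 14 thick (y), 24 high, centre 83 mm up, x = -30 to +105, its -x end free. About 570 g loaded.
- tray_grip (a point): Middle of the tray's handle bar where the loaded tray balances, at (+20, 0, +83) mm in the tray's frame, with the tray's axes. Under the bar 30 mm are free above the capacitors.
- tray_lip (a point): Middle of the pouring lip's edge at the tray's nose, (-98, 0, +35) mm in the tray's frame.
- cover: Loose hopper cover: flat steel plate 180 (x) x 150 (y) x 6 mm, about 350 g, with a black handle bar along x: 90 long, 14 thick (y), 25 to 43 mm above the underside. Origin: centre of the underside; z up. Fits the hopper's recess with 3 mm to spare on each side, long side to long side, either way round.
- cover_grip (a point): Middle of the cover's handle bar, 34 mm above the cover's underside.
- can0: One of the four large can capacitors in the tray: a black cylinder, 35 mm diameter, 60 mm long, about 80 g, at the start lying across the tray (axis y). Origin: its centre; y is its axis.
- can1: One of the four large can capacitors in the tray: a black cylinder, 35 mm diameter, 60 mm long, about 80 g, at the start lying across the tray (axis y). Origin: its centre; y is its axis.
- can2: One of the four large can capacitors in the tray: a black cylinder, 35 mm diameter, 60 mm long, about 80 g, at the start lying across the tray (axis y). Origin: its centre; y is its axis.
- can3: One of the four large can capacitors in the tray: a black cylinder, 35 mm diameter, 60 mm long, about 80 g, at the start lying across the tray (axis y). Origin: its centre; y is its axis.
- bin: Bystander: open component bin of blue plastic, 110 x 90 x 60 mm. Origin near its underside's centre.
- pot: Bystander: white pot, 70 mm wide, 75 mm high. Origin near its underside's centre.
- screwdriver: Bystander: screwdriver, 180 mm long, lying on the bench. Origin near its underside's centre.
- spool: Bystander: grey solder spool standing on its flange, 64 mm diameter, 50 mm high. Origin near its underside's centre.
- board: Bystander: loose green circuit board, 160 x 110 mm, 22 mm high with its parts. Origin near its underside's centre.
- mouse: Bystander: black computer mouse, 105 x 62 x 22 mm. Origin near its underside's centre.
There are look-alikes about, which are no part of the job. What is shaped like the can3 but blue or turquoise is not meant.

How it is judged:
By the outcome, as a careful person would: the job done as asked, in the order asked, and still so for the second after the job is handed in, with the robot touching nothing.
It also fails if it takes over 72 s, if anything falls off the work surface, if the arm or the gripper's body presses on something with over 40 N, if the wrist force passes 120 N, or if a joint passes its speed limit or range.

## Working session

There is one attempt and no reset: what is moved stays moved. The work goes in short steps, Python scripts to look and compute and a shell command to move; the robot and the scene stay as the last step left them, time stands still between calls to the robot, and variables do not carry over. Pictures are saved under pics/ and viewed, at most 10 in all, crops included, and the job is handed in when it is done.

```bash
ls; mkdir -p pics
python3 - <<'E'
from plant import sense, optics, r
import cv2,numpy as np
s=sense();print(s['time_s'],s['ee_pos'],np.round(s['tool_rot'],3),s['width'])
for n in ['top','side']:
    p=optics.camera(n);cv2.imwrite(f'pics/{n}0.png',p['color'][:,:,::-1])
    print(n,p['fx'],p['cx'],p['cy'],np.round(p['world_to_cam'],3).tolist())
    for q in ['hopper','tray','tray_grip','tray_lip','cover','cover_grip','can0','bin','pot','screwdriver','spool','board','mouse']:
        print(q,[(np.round(d['xyz'],3).tolist(),round(d['confidence'],2)) for d in optics.spot_in(q,p)][:6])
E
```

```text
pics
0.0 [ 0.24366413 -0.57502168  0.21388869] [[ 0.921  0.39  -0.001]
 [ 0.39  -0.921  0.001]
 [-0.    -0.001 -1.   ]] 0.09176743832304221
top 479.64909333932144 317.1731030042305 240.60016821634295 [[0.008, -1.0, -0.016, 0.115], [-0.998, -0.007, -0.063, 0.57], [0.063, 0.017, -0.998, 1.454], [0.0, 0.0, 0.0, 1.0]]
hopper [([0.589, -0.055, 0.035], 0.88)]
tray [([0.46, 0.317, 0.037], 0.81), ([0.708, -0.302, 0.011], 0.46)]
tray_grip [([0.452, 0.323, 0.042], 0.91)]
tray_lip [([0.459, 0.318, 0.04], 0.81)]
cover []
cover_grip [([0.504, -0.31, 0.003], 0.82), ([0.474, 0.307, 0.039], 0.64)]
can0 [([0.402, 0.183, 0.031], 0.74), ([0.532, 0.174, 0.036], 0.72), ([0.501, 0.291, 0.037], 0.69), ([0.667, 0.107, 0.03], 0.69), ([0.765, 0.359, 0.035], 0.67), ([0.544, 0.281, 0.034], 0.6)]
bin [([0.744, 0.232, 0.005], 0.91), ([0.388, -0.061, 0.02], 0.25)]
pot [([0.798, 0.012, 0.034], 0.88), ([0.742, 0.234, 0.004], 0.39)]
screwdriver [([0.387, -0.056, 0.019], 0.7)]
spool [([0.654, 0.427, 0.052], 0.84), ([0.457, 0.323, 0.036], 0.51), ([0.542, 0.279, 0.035], 0.45)]
board [([0.711, -0.302, 0.011], 0.8), ([0.4
[... 254 characters left out ...]
ay [([0.46, 0.319, 0.042], 0.65)]
tray_grip [([0.461, 0.32, 0.041], 0.92)]
tray_lip [([0.461, 0.319, 0.042], 0.76)]
cover [([0.504, -0.3, 0.006], 0.7), ([0.46, 0.321, 0.041], 0.63)]
cover_grip [([0.499, -0.299, 0.007], 0.9)]
can0 [([0.432, 0.329, 0.037], 0.96), ([0.4, 0.186, 0.029], 0.88), ([0.468, 0.324, 0.029], 0.86), ([0.5, 0.316, 0.037], 0.8), ([0.76, 0.371, 0.03], 0.74), ([0.53, 0.177, 0.032], 0.69)]
bin [([0.741, 0.23, 0.026], 0.86)]
pot [([0.781, 0.018, 0.05], 0.64), ([0.435, 0.328, 0.036], 0.59)]
screwdriver []
spool [([0.64, 0.429, 0.054], 0.68)]
board [([0.702, -0.303, 0.007], 0.63), ([0.742, 0.231, 0.026], 0.22)]
mouse [([0.434, 0.565, 0.023], 0.77), ([0.504, 0.318, 0.033], 0.71)]
```

View pics/top0.png

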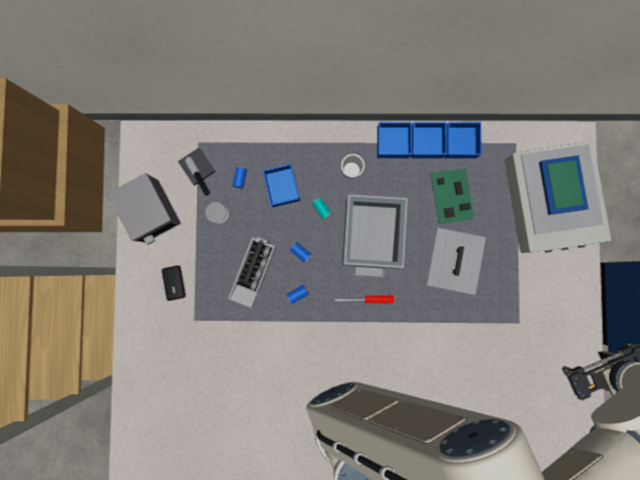

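View pics/side0.png

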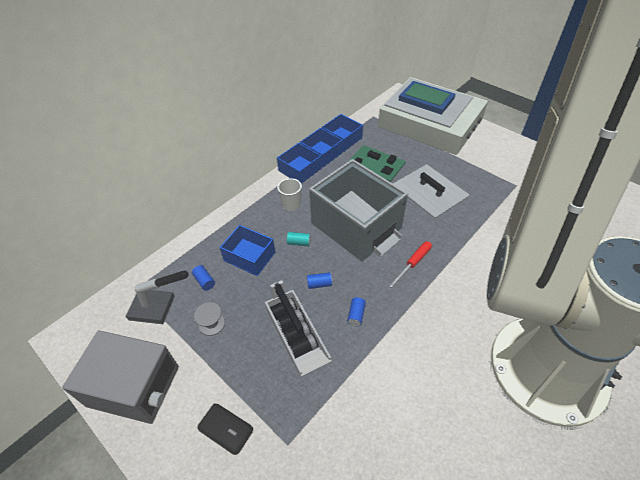

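The top picture shows the tray at about (252,270), with its nose at (242,300) pointing towards the robot and four black cans inside. The hopper is at (375,232), with its outlet at (370,271). The cover is at (457,262), next to the green board at (452,195). The blue and turquoise cylinders at (300,252), (297,294), (240,177) and (321,208) are look-alikes outside the tray. I'll go above the tray and look closer with the wrist camera.

```bash
python3 -m handwheel '[{"dz":-3},{"dz":-4},{"dz":-4},{"dx":1.2,"dy":-1.6},{"dx":2.3,"dy":-3.1},{"dx":2.5,"dy":-3.3},{"dx":2.5,"dy":-3.3},{"dx":2.5,"dy":-3.3},{"dx":2.5,"dy":-3.3},{"dx":2.5,"dy":-3.3},{"dx":2.5,"dy":-3.3},{"dx":2.5,"dy":-3.3},{"dx":2.5,"dy":-3.3},{"dx":2.5,"dy":-3.3},{"dx":2.5,"dy":-3.3},{"dx":2.5,"dy":-3.3},{"dx":2.5,"dy":-3.3},{"dx":2.5,"dy":-3.3},{"dx":2.5,"dy":-3.3},{"dx":2.5,"dy":-3.3}]' 1 && python3 -m handwheel '[{"dx":2.5,"dy":-3.3},{"dx":2.5,"dy":-3.3},{"dx":2.5,"dy":-3.3},{"dx":2.5,"dy":-3.3},{"dx":1.8,"dy":-2.3},{"turn":7},{"turn":7},{"turn":7},{"turn":7},{"turn":7},{"turn":6},{}]'
python3 - <<'E'
from plant import sense, optics, r
import cv2,numpy as np
s=sense();print(s['time_s'],s['ee_pos'],np.round(s['tool_rot'],3),s['joints'])
p=optics.camera('wrist');cv2.imwrite(f'pics/w1.png',p['color'][:,:,::-1])
print(p['fx'],p['cx'],p['cy'],np.round(p['world_to_cam'],3).tolist())
for q in ['tray','tray_grip','tray_lip','can0']:
        print(q,[(np.round(d['xyz'],3).tolist(),round(d['confidence'],2)) for d in optics.spot_in(q,p)][:6])
E
```

```text
1.4 [ 0.24384978 -0.57548042  0.2146053 ] [[ 0.921  0.39   0.   ]
 [ 0.39  -0.921 -0.   ]
 [ 0.     0.    -1.   ]] [-1.17240259e+00  3.52981040e-01  1.63337554e+00  5.54518621e-06
  1.15521760e+00 -2.39688053e-03]
425.47995197018736 317.31846499990564 232.91220580134438 [[0.39, -0.921, -0.001, -0.624], [-0.888, -0.377, 0.264, -0.029], [-0.244, -0.103, -0.964, 0.391], [0.0, 0.0, 0.0, 1.0]]
tray []
tray_grip []
tray_lip []
can0 []validation failed for argument at $[0]...
```

```bash
python3 -m handwheel '[{"dx":0,"dy":0,"dz":-3,"turn":0},{"dx":0,"dy":0,"dz":-4,"turn":0}]' 1; python3 -m handwheel '[{"dz":-3}]' -; python3 -m handwheel --help | head -20
```

```text
time_s: 1.82
ee_pos: [0.243, -0.5734, 0.2817]
tool_rot: [[0.921, 0.39, -0.003], [0.39, -0.921, 0.007], [0.0, -0.007, -1.0]]
contact_force: [1.1, -0.4, -0.8]
width: 0.0917
gripper_force: 0.0validation failed for argument at $[0]...
invalid input: not JSON, or not a number
```

```bash
python3 -m handwheel '[{"dx":0,"dy":0,"dz":-3,"turn":0},{"dx":1.2,"dy":-1.6,"dz":0,"turn":0},{"dx":2.3,"dy":-3.1,"dz":0,"turn":0},{"dx":2.5,"dy":-3.3,"dz":0,"turn":0},{"dx":2.5,"dy":-3.3,"dz":0,"turn":0},{"dx":2.5,"dy":-3.3,"dz":0,"turn":0},{"dx":2.5,"dy":-3.3,"dz":0,"turn":0},{"dx":2.5,"dy":-3.3,"dz":0,"turn":0},{"dx":2.5,"dy":-3.3,"dz":0,"turn":0},{"dx":2.5,"dy":-3.3,"dz":0,"turn":0},{"dx":2.5,"dy":-3.3,"dz":0,"turn":0},{"dx":2.5,"dy":-3.3,"dz":0,"turn":0},{"dx":2.5,"dy":-3.3,"dz":0,"turn":0},{"dx":2.5,"dy":-3.3,"dz":0,"turn":0},{"dx":2.5,"dy":-3.3,"dz":0,"turn":0},{"dx":2.5,"dy":-3.3,"dz":0,"turn":0},{"dx":2.5,"dy":-3.3,"dz":0,"turn":0},{"dx":2.5,"dy":-3.3,"dz":0,"turn":0}]' && python3 -m handwheel '[{"dx":2.5,"dy":-3.3,"dz":0,"turn":0},{"dx":2.5,"dy":-3.3,"dz":0,"turn":0},{"dx":2.5,"dy":-3.3,"dz":0,"turn":0},{"dx":2.5,"dy":-3.3,"dz":0,"turn":0},{"dx":2.5,"dy":-3.3,"dz":0,"turn":0},{"dx":1.8,"dy":-2.3,"dz":0,"turn":0},{"dx":0,"dy":0,"dz":0,"turn":7},{"dx":0,"dy":0,"dz":0,"turn":7},{"dx":0,"dy":0,"dz":0,"turn":7},{"dx":0,"dy":0,"dz":0,"turn":7},{"dx":0,"dy":0,"dz":0,"turn":7},{"dx":0,"dy":0,"dz":0,"turn":6},{"dx":0,"dy":0,"dz":0,"turn":0}]'
cat > look.py <<'E'
from plant import sense, optics, r
import cv2,numpy as np,sys
def st():
    s=sense();R=np.array(s['tool_rot']);print('t',round(s['time_s'],2),'pos',np.round(s['ee_pos'],4),'yaw',round(float(np.degrees(np.arctan2(R[1,0],R[0,0]))),2),'j',np.round(s['joints'],2),'F',np.round(s['contact_force'],1),'M',np.round(s['wrist_torque'],2),'w',round(s['width'],4),'g',round(s['gripper_force'],1));return s
def shot(cam,name=None,qs=()):
    p=optics.camera(cam)
    if name:cv2.imwrite(f'pics/{name}.png',p['color'][:,:,::-1]);np.savez(f'pics/{name}.npz',**{k:p[k] for k in('fx','fy','cx','cy','world_to_cam')})
    for q in qs:print(q,[(np.round(d['xyz'],4).tolist(),round(d['confidence'],2)) for d in optics.spot_in(q,p)][:4])
    return p
def ray(p,u,v,z):
    T=np.array(p['world_to_cam']);R,t=T[:3,:3],T[:3,3];c=-R.T@t
    d=R.T@np.array([(u-p['cx'])/p['fx'],(v-p['cy'])/p['fy'],1]);return c+d*(z-c[2])/d[2]
def proj(p,X):
    T=np.array(p['world_to_cam']);c=(T[:3,:3]@np.asarray(X,float).T).T+T[:3,3];return np.c_[p['fx']*c[:,0]/c[:,2]+p['cx'],p['fy']*c[:,1]/c[:,2]+p['cy']]
E
python3 - <<'E'
from look import *
st();shot('wrist','w2',['tray_grip','tray_lip','tray','can0'])
E
```

```text
time_s: 3.32
ee_pos: [0.4099, 0.0858, 0.315]
tool_rot: [[0.921, 0.39, 0.001], [0.39, -0.921, 0.0], [0.001, 0.0, -1.0]]
contact_force: [1.4, -0.4, 0.0]
width: 0.092
gripper_force: 0.0
time_s: 4.4
ee_pos: [0.4682, 0.3124, 0.3146]
tool_rot: [[0.949, -0.314, -0.0], [-0.314, -0.949, -0.0], [0.0, 0.0, -1.0]]
contact_force: [-0.3, -0.2, 1.1]
width: 0.0919
gripper_force: 0.0
t 4.4 pos [0.4682 0.3124 0.3146] yaw -18.3 j [ 0.59  0.17  1.65 -0.    1.32  2.48] F [-0.3 -0.2  1.1] M [ 0.06 -0.03 -0.05] w 0.0919 g 0.0
tray_grip [([0.4671, 0.3159, 0.0439], 0.76)]
tray_lip [([0.4691, 0.3167, 0.0463], 0.87)]
tray [([0.469, 0.3155, 0.0473], 0.78)]
can0 [([0.5345, 0.1769, 0.0372], 0.94), ([0.5064, 0.2936, 0.0372], 0.93), ([0.4396, 0.3334, 0.0365], 0.86), ([0.4741, 0.3095, 0.0386], 0.79)]
```

View pics/w2.png

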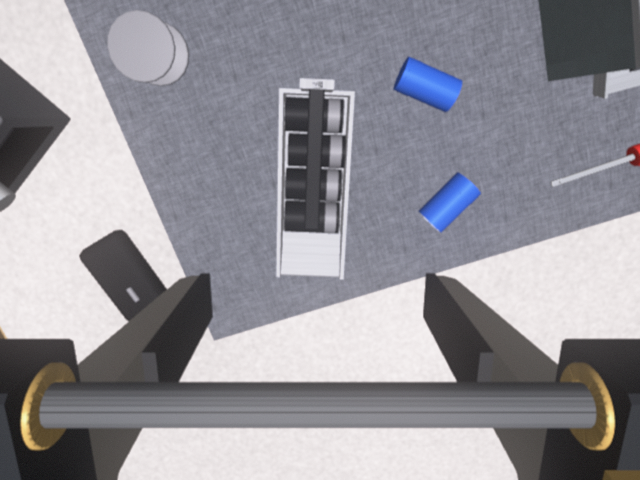

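The wrist picture shows the tray's bar running from (317,90) at the tail to (313,231) at its free end, with the wall tops' tail corners at (279,90) and (353,93). The lip ends at (277,275) and (344,277).

Run:
```python
from look import *
from scipy.optimize import least_squares
p=dict(np.load('pics/w2.npz'))
pts=[((279,89.5),(98,37,46)),((354,92.5),(98,-37,46)),((277,276),(-98,35,35)),((343.5,278),(-98,-35,35)),((306.5,230.5),(-30,7,95)),((319.5,231),(-30,-7,95))]
uv=np.array([a for a,_ in pts]);L=np.array([b for _,b in pts])/1e3
def w(q):
    c,s=np.cos(q[2]),np.sin(q[2]);return np.c_[q[0]+c*L[:,0]-s*L[:,1],q[1]+s*L[:,0]+c*L[:,1],L[:,2]]
f=least_squares(lambda q:(proj(p,w(q))-uv).ravel(),[.46,.31,-.3])
print(f.x,np.degrees(f.x[2]),f.fun.reshape(-1,2).round(1).tolist())
c,s=np.cos(f.x[2]),np.sin(f.x[2])
for x in(.02,.035,.04):print('grip',x,f.x[0]+c*x,f.x[1]+s*x)
```

```text
[ 0.46998914  0.31751227 -0.35344465] -20.250886486676315 [[0.0, 1.1], [0.5, 0.8], [2.9, -1.6], [-1.5, -1.6], [-1.7, 0.3], [0.0, 0.3]]
grip 0.02 0.48875286446900457 0.3105896423179053
grip 0.035 0.502825654178733 0.3053976687253531
grip 0.04 0.5075165840819759 0.3036670108611691
```

```bash
python3 -m handwheel '[{"dx":1.8,"dy":-0.3,"dz":0,"turn":2},{"dx":2,"dy":-0.25,"dz":2,"turn":0},{"dx":0,"dy":0,"dz":3.5,"turn":0},{"dx":0,"dy":0,"dz":3.5,"turn":0},{"dx":0,"dy":0,"dz":3.5,"turn":0},{"dx":0,"dy":0,"dz":3.5,"turn":0},{"dx":0,"dy":0,"dz":2.5,"turn":0},{"dx":0,"dy":0,"dz":2.5,"turn":0},{"dx":0,"dy":0,"dz":2,"turn":0},{"dx":0,"dy":0,"dz":1,"turn":0},{"dx":0,"dy":0,"dz":1,"turn":0},{"dx":0,"dy":0,"dz":0,"turn":0},{"dx":0,"dy":0,"dz":0,"turn":0}]' 1 20
python3 - <<'E'
from look import *
st();shot('side','s3')
E
```

```text
time_s: 5.73
ee_pos: [0.5062, 0.3054, 0.065]
tool_rot: [[0.94, -0.342, 0.0], [-0.342, -0.94, 0.0], [0.0, -0.0, -1.0]]
contact_force: [1.2, 0.3, 0.3]
width: 0.0921
gripper_force: 0.0
t 5.73 pos [0.5062 0.3054 0.065 ] yaw -20.01 j [ 0.54  0.48  1.82 -0.    0.84  2.46] F [1.2 0.3 0.3] M [0.07 0.04 0.  ] w 0.0921 g 0.0
```

Run:
```python
import cv2
a=cv2.imread('pics/s3.png')[190:390,200:400];cv2.imwrite('pics/s3c.png',cv2.resize(a,None,fx=3,fy=3,interpolation=cv2.INTER_CUBIC))
```

```text
(no output)
```

View pics/s3c.png

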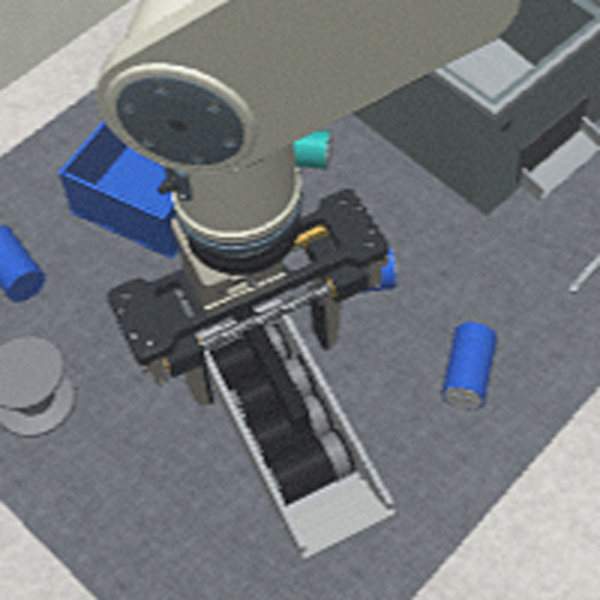

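The crop shows the fingers, at (205,380) and (325,320), straddling the bar with the four black cans in the tray. I'll close and lift a little.

```bash
python3 -m handwheel '[{"dx":0,"dy":0,"dz":0,"turn":0},{"dx":0,"dy":0,"dz":0,"turn":0},{"dx":0,"dy":0,"dz":0,"turn":0},{"dx":0,"dy":0,"dz":0,"turn":0},{"dx":0,"dy":0,"dz":0,"turn":0},{"dx":0,"dy":0,"dz":0,"turn":0},{"dx":0,"dy":0,"dz":0,"turn":0},{"dx":0,"dy":0,"dz":0,"turn":0}]' -1 20;  python3 -m handwheel '[{"dx":0,"dy":0,"dz":0,"turn":0},{"dx":0,"dy":0,"dz":0,"turn":0},{"dx":0,"dy":0,"dz":0,"turn":0},{"dx":0,"dy":0,"dz":0,"turn":0}]' -1 60;  python3 -m handwheel '[{"dx":0,"dy":0,"dz":-0.3,"turn":0},{"dx":0,"dy":0,"dz":-0.3,"turn":0},{"dx":0,"dy":0,"dz":-0.4,"turn":0},{"dx":0,"dy":0,"dz":-0.5,"turn":0},{"dx":0,"dy":0,"dz":-0.5,"turn":0},{"dx":0,"dy":0,"dz":0,"turn":0},{"dx":0,"dy":0,"dz":0,"turn":0}]'
python3 - <<'E'
from look import *
st();shot('wrist','w4');shot('side','s4')
import cv2
a=cv2.imread('pics/w4.png');b=cv2.resize(cv2.imread('pics/s4.png')[190:390,200:400],(480,480),interpolation=cv2.INTER_CUBIC)
cv2.imwrite('pics/c4.png',cv2.resize(np.hstack([a,b]),(800,343),interpolation=cv2.INTER_AREA))
E
```

```text
time_s: 6.45
ee_pos: [0.5059, 0.3052, 0.0646]
tool_rot: [[0.939, -0.343, -0.0], [-0.343, -0.939, -0.0], [-0.0, 0.0, -1.0]]
contact_force: [0.4, 0.1, -0.4]
width: 0.0407
gripper_force: 0.0
time_s: 6.78
ee_pos: [0.5057, 0.3049, 0.0645]
tool_rot: [[0.94, -0.343, -0.001], [-0.343, -0.94, -0.001], [-0.0, 0.001, -1.0]]
contact_force: [-0.3, -3.9, 2.8]
width: 0.014
gripper_force: 10.8
time_s: 7.37
ee_pos: [0.5062, 0.3054, 0.0851]
tool_rot: [[0.939, -0.343, 0.001], [-0.343, -0.939, 0.001], [0.001, -0.001, -1.0]]
contact_force: [-1.0, 0.4, -5.6]
width: 0.0135
gripper_force: 60.0
t 7.37 pos [0.5062 0.3054 0.0851] yaw -20.03 j [0.54 0.45 1.81 0.   0.88 2.46] F [-1.   0.4 -5.6] M [ 0.04 -0.06  0.02] w 0.0135 g 60.0
```

View pics/c4.png

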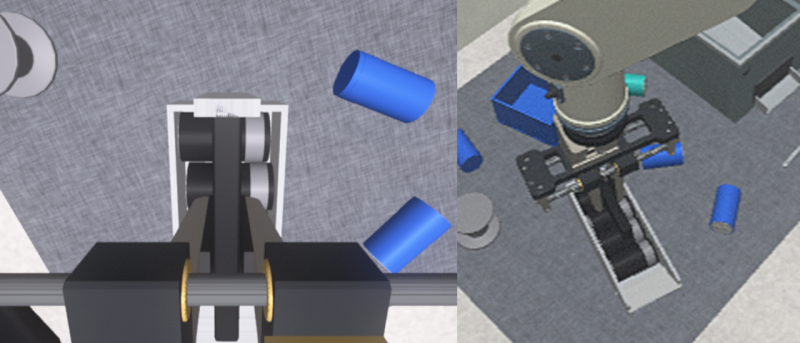

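Grip is firm and the tray hangs level, carrying its full 5.6 N. Next I'll work out the hopper pose from the first top picture's rim corners.

Run:
```python
from look import *
p=optics.camera('top');p.pop('color')
c=[ray(p,u,v,.14) for u,v in((348,195),(407,197),(406,268),(344,266))]
print(np.round(c,3),np.mean(c,0))
a=cv2.imread('pics/top0.png')[180:310,330:500];cv2.imwrite('pics/t0c.png',cv2.resize(a,None,fx=4.6,fy=4.6,interpolation=cv2.INTER_CUBIC))
```

```text
[[ 0.691  0.031  0.14 ]
 [ 0.686 -0.136  0.14 ]
 [ 0.486 -0.132  0.14 ]
 [ 0.49   0.041  0.14 ]] [ 0.58835842 -0.04915029  0.14      ]
```

View pics/t0c.png

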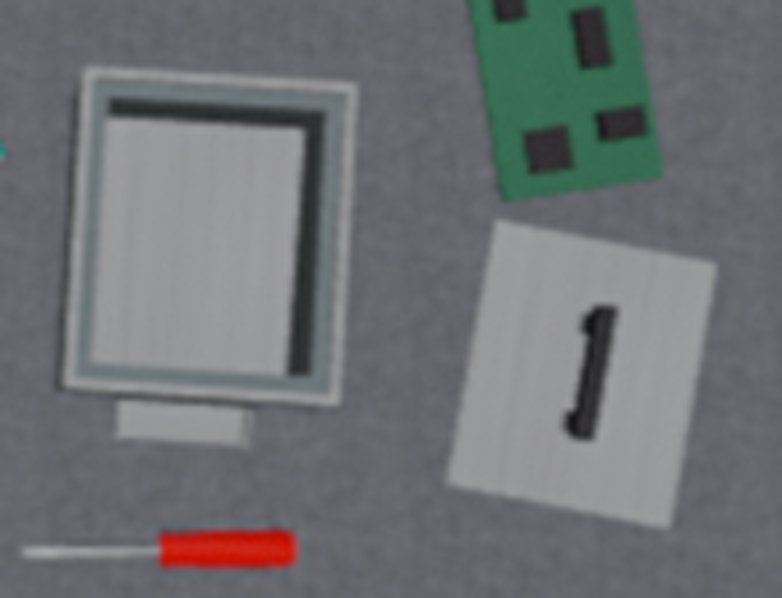

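The crop shows the hopper's outer rim corners at (84,67), (357,84), (339,404) and (63,386). The cover's corners are at (496,219), (717,264), (669,528) and (448,487).

Run:
```python
from look import *
from scipy.optimize import least_squares
p=optics.camera('top')
def fit(cr,L,q0):
    uv=np.array(cr)/4.6+[330,180]-.4;L=np.array(L)/1e3
    def w(q):
        c,s=np.cos(q[2]),np.sin(q[2]);return np.c_[q[0]+c*L[:,0]-s*L[:,1],q[1]+s*L[:,0]+c*L[:,1],L[:,2]]
    f=least_squares(lambda q:(proj(p,w(q))-uv).ravel(),q0);print(f.x.round(4),np.degrees(f.x[2]).round(2),f.fun.round(1))
fit([(84,67),(357,84),(339,404),(63,386)],[(99,84,140),(99,-84,140),(-99,-84,140),(-99,84,140)],[.59,-.05,0])
fit([(496,219),(717,264),(669,528),(448,487)],[(90,75,6),(90,-75,6),(-90,-75,6),(-90,75,6)],[.5,-.3,0])
```

```text
[ 0.5905 -0.0468 -0.0589] -3.38 [-0.1 -0.3  0.  -0.2 -0.   0.3  0.1  0.2]
[ 0.51   -0.3089 -0.1866] -10.69 [-0.1  0.4 -0.  -0.1  0.2  0.1 -0.1 -0.5]
```

Fits are within 0.5 px: hopper at (0.5905, -0.0468), yaw -3.4°; cover at (0.510, -0.309), yaw -10.7°. The tool can only turn about the vertical, so I'll tip the tray by letting it pivot between the pads. Its rear underside will rest on the hopper's +x rim while I lower the grip, then I'll lift to pour.

```bash
python3 -m handwheel '[{"dx":0,"dy":0,"dz":-1,"turn":0},{"dx":0,"dy":0,"dz":-2,"turn":0},{"dx":0,"dy":0,"dz":-2.5,"turn":0},{"dx":0,"dy":0,"dz":-2.5,"turn":0},{"dx":0,"dy":0,"dz":-2.5,"turn":0},{"dx":0,"dy":0,"dz":-2,"turn":0},{"dx":0,"dy":0,"dz":-1.2,"turn":0},{"dx":0,"dy":0,"dz":-0.8,"turn":0},{"dx":0,"dy":0,"dz":0,"turn":0}]' && python3 -m handwheel '[{"dx":0.4,"dy":0.42,"dz":0,"turn":0},{"dx":0.9,"dy":0.95,"dz":0,"turn":0},{"dx":1.4,"dy":1.47,"dz":0,"turn":0},{"dx":1.7,"dy":1.79,"dz":0,"turn":0},{"dx":1.7,"dy":1.79,"dz":0,"turn":0},{"dx":1.7,"dy":1.79,"dz":0,"turn":0},{"dx":1.7,"dy":1.79,"dz":0,"turn":0},{"dx":1.7,"dy":1.79,"dz":0,"turn":0},{"dx":1.7,"dy":1.79,"dz":0,"turn":0},{"dx":1.7,"dy":1.79,"dz":0,"turn":0},{"dx":1.7,"dy":1.79,"dz":0,"turn":0},{"dx":1.7,"dy":1.79,"dz":0,"turn":0},{"dx":1.7,"dy":1.79,"dz":0,"turn":0},{"dx":1.7,"dy":1.79,"dz":0,"turn":0},{"dx":1.7,"dy":1.79,"dz":0,"turn":0},{"dx":1.5,"dy":1.58,"dz":0,"turn":0},{"dx":1.1,"dy":1.16,"dz":0,"turn":0},{"dx":0.7,"dy":0.74,"dz":0,"turn":0},{"dx":0.35,"dy":0.37,"dz":0,"turn":0}]' && python3 -m handwheel '[{"dx":0,"dy":0,"dz":0,"turn":-1.6},{"dx":0,"dy":0,"dz":0,"turn":-3},{"dx":0,"dy":0,"dz":0,"turn":-4},{"dx":0,"dy":0,"dz":0,"turn":-4},{"dx":0,"dy":0,"dz":0,"turn":-3},{"dx":0,"dy":0,"dz":0,"turn":-1},{"dx":0,"dy":0,"dz":0,"turn":0},{"dx":0,"dy":0,"dz":0,"turn":0}]'
python3 - <<'E'
from look import *
st();shot('side','s5')
b=cv2.resize(cv2.imread('pics/s5.png')[60:300,240:480],(600,600),interpolation=cv2.INTER_CUBIC)
cv2.imwrite('pics/s5c.png',b)
E
```

```text
time_s: 8.32
ee_pos: [0.5065, 0.3055, 0.2312]
tool_rot: [[0.939, -0.343, 0.002], [-0.343, -0.939, 0.001], [0.002, -0.002, -1.0]]
contact_force: [-0.7, 0.7, -5.3]
width: 0.0136
gripper_force: 60.0
time_s: 9.9
ee_pos: [0.6606, -0.0528, 0.2285]
tool_rot: [[0.939, -0.344, -0.002], [-0.344, -0.939, -0.0], [-0.001, 0.001, -1.0]]
contact_force: [0.8, -1.1, -5.8]
width: 0.0137
gripper_force: 60.0
time_s: 10.57
ee_pos: [0.6605, -0.0507, 0.2294]
tool_rot: [[0.998, -0.061, -0.0], [-0.061, -0.998, 0.0], [-0.0, -0.0, -1.0]]
contact_force: [0.8, 0.2, -6.0]
width: 0.0137
gripper_force: 60.0
t 10.57 pos [ 0.6605 -0.0507  0.2294] yaw -3.5 j [-0.08  0.4   1.53  0.    1.21  1.55] F [ 0.8  0.2 -6. ] M [ 0.03 -0.03  0.03] w 0.0137 g 60.0
```

View pics/s5c.png

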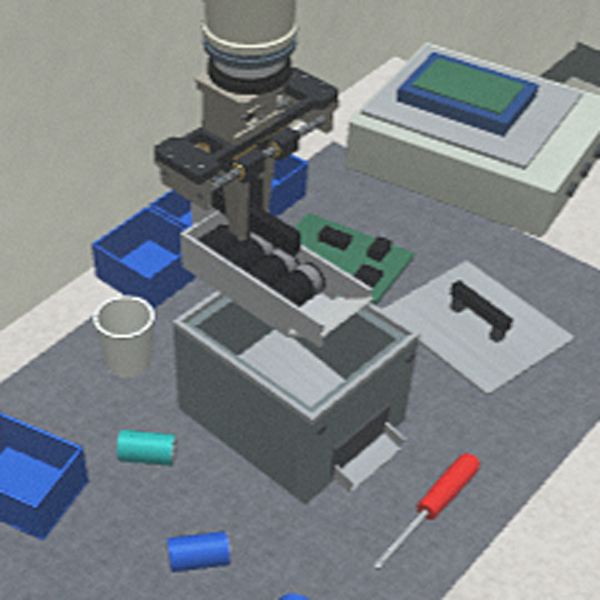

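The tray is level over the mouth at (280,270) in the crop, with its lip over the -x side. I'll lower it onto the rim and begin the pivot, slowly at first.

```bash
python3 -m handwheel '[{"dx":0,"dy":0,"dz":0.7,"turn":0},{"dx":0,"dy":0,"dz":0.7,"turn":0},{"dx":0,"dy":0,"dz":0.6,"turn":0},{"dx":0,"dy":0,"dz":0.5,"turn":0},{"dx":0,"dy":0,"dz":0,"turn":0}]' -1 35 && python3 -m handwheel '[{"dx":-0.35,"dy":0,"dz":0.11,"turn":0},{"dx":-0.36,"dy":0,"dz":0.11,"turn":0},{"dx":-0.35,"dy":0,"dz":0.14,"turn":0},{"dx":-0.35,"dy":0,"dz":0.15,"turn":0},{"dx":-0.33,"dy":0,"dz":0.17,"turn":0},{"dx":-0.33,"dy":0,"dz":0.17,"turn":0},{"dx":0,"dy":0,"dz":0,"turn":0}]'
python3 - <<'E'
from look import *
st()
E
```

```text
time_s: 11.03
ee_pos: [0.6603, -0.0513, 0.2041]
tool_rot: [[0.998, -0.06, -0.001], [-0.06, -0.998, -0.0], [-0.001, 0.0, -1.0]]
contact_force: [1.3, 0.1, -5.0]
width: 0.0136
gripper_force: 35.0
time_s: 11.62
ee_pos: [0.6389, -0.0498, 0.196]
tool_rot: [[0.998, -0.06, -0.001], [-0.06, -0.998, 0.0], [-0.001, -0.0, -1.0]]
contact_force: [-1.1, -0.5, 3.7]
width: 0.0137
gripper_force: 35.0
t 11.62 pos [ 0.6389 -0.0498  0.196 ] yaw -3.44 j [-0.08  0.4   1.61 -0.    1.13  1.55] F [-1.1 -0.5  3.7] M [-0.06 -0.14 -0.  ] w 0.0137 g 35.0
```

```bash
python3 -m handwheel '[{"dx":-0.32,"dy":0,"dz":0.2,"turn":0},{"dx":-0.32,"dy":0,"dz":0.2,"turn":0},{"dx":-0.3,"dy":0,"dz":0.23,"turn":0},{"dx":-0.29,"dy":0,"dz":0.23,"turn":0},{"dx":-0.34,"dy":0,"dz":0.29,"turn":0},{"dx":0,"dy":0,"dz":0,"turn":0}]'
python3 - <<'E'
from look import *
st();shot('side','s6')
b=cv2.resize(cv2.imread('pics/s6.png')[60:300,240:480],(600,600),interpolation=cv2.INTER_CUBIC)
cv2.imwrite('pics/s6c.png',b)
E
```

```text
time_s: 12.12
ee_pos: [0.6231, -0.0488, 0.1842]
tool_rot: [[0.998, -0.06, -0.002], [-0.06, -0.998, 0.0], [-0.002, -0.0, -1.0]]
contact_force: [-3.7, 0.1, 2.6]
width: 0.0136
gripper_force: 35.0
t 12.12 pos [ 0.6231 -0.0488  0.1842] yaw -3.44 j [-0.08  0.38  1.66 -0.    1.1   1.55] F [-3.7  0.1  2.6] M [ 0.03  0.12 -0.02] w 0.0136 g 35.0
```

View pics/s6c.png

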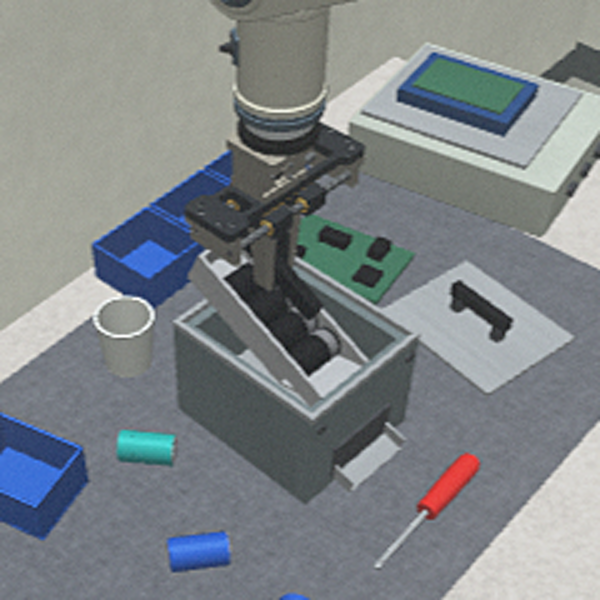

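Tilted about 28° on the rim, with the cans still held by the nose and the handle pivoting in the pads. Now I'll push quickly to about 52°, clamp, and lift to pour.

```bash
python3 -m handwheel '[{"dx":-0.41,"dy":0,"dz":0.43,"turn":0},{"dx":-0.4,"dy":0,"dz":0.45,"turn":0},{"dx":-0.38,"dy":0,"dz":0.47,"turn":0},{"dx":-0.43,"dy":0,"dz":0.78,"turn":0},{"dx":-0.43,"dy":0,"dz":0.79,"turn":0}]' -1 35 && python3 -m handwheel '[{"dx":0,"dy":0,"dz":-1,"turn":0},{"dx":0,"dy":0,"dz":-2,"turn":0},{"dx":0,"dy":0,"dz":-2.5,"turn":0},{"dx":0,"dy":0,"dz":-2,"turn":0},{"dx":0,"dy":0,"dz":-1,"turn":0},{"dx":0,"dy":0,"dz":0,"turn":0},{"dx":0,"dy":0,"dz":0,"turn":0},{"dx":0,"dy":0,"dz":0,"turn":0},{"dx":0,"dy":0,"dz":0,"turn":0},{"dx":0,"dy":0,"dz":0,"turn":0},{"dx":0,"dy":0,"dz":0,"turn":0}]' -1 60
python3 - <<'E'
from look import *
st();shot('side','s7',['can0']);shot('top','t7',['can0'])
a=cv2.resize(cv2.imread('pics/s7.png')[50:270,250:470],(400,400),interpolation=cv2.INTER_CUBIC)
b=cv2.resize(cv2.imread('pics/t7.png')[180:290,330:440],(400,400),interpolation=cv2.INTER_CUBIC)
cv2.imwrite('pics/c7.png',np.hstack([a,b]))
E
```

```text
time_s: 12.58
ee_pos: [0.6023, -0.0476, 0.1555]
tool_rot: [[0.998, -0.06, -0.003], [-0.06, -0.998, 0.0], [-0.003, -0.0, -1.0]]
contact_force: [-8.9, 0.1, 10.1]
width: 0.0136
gripper_force: 35.0
time_s: 13.5
ee_pos: [0.6035, -0.0477, 0.2394]
tool_rot: [[0.998, -0.06, -0.002], [-0.06, -0.998, 0.0], [-0.002, -0.0, -1.0]]
contact_force: [0.7, -0.2, -1.9]
width: 0.0137
gripper_force: 60.0
t 13.5 pos [ 0.6035 -0.0477  0.2394] yaw -3.44 j [-0.08  0.3   1.65  0.    1.19  1.55] F [ 0.7 -0.2 -1.9] M [ 0.02 -0.01  0.05] w 0.0137 g 60.0
can0 [([0.7556, 0.3691, 0.0274], 0.87), ([0.5282, 0.1785, 0.033], 0.81), ([0.3993, 0.185, 0.0279], 0.65), ([0.5343, -0.0137, 0.1071], 0.62)]
can0 [([0.6694, 0.1052, 0.0349], 0.7), ([0.4027, 0.1817, 0.0313], 0.66), ([0.5311, 0.175, 0.0357], 0.61), ([0.7637, 0.3572, 0.0368], 0.51)]
```

View pics/c7.png

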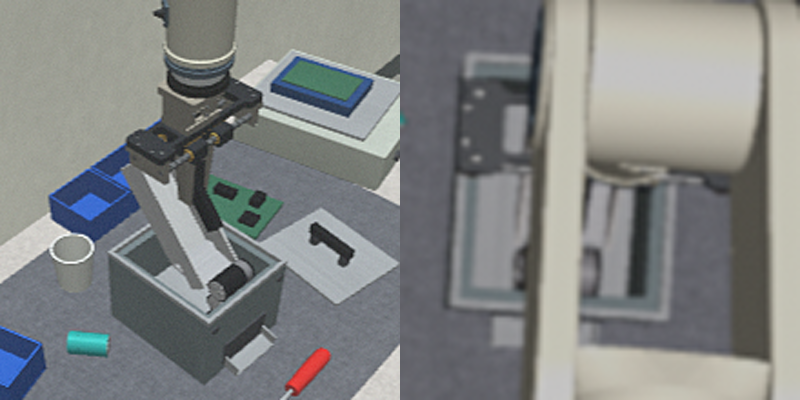

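The tray is about 52° nose-down and the load is down to its empty weight. One can shows on top of the pile at (230,280). I'll lift clear, check the cans, then bring the tray back.

```bash
python3 -m handwheel '[{"dx":0,"dy":0,"dz":-0.6,"turn":0},{"dx":0,"dy":0,"dz":-1.3,"turn":0},{"dx":0,"dy":0,"dz":-1.8,"turn":0},{"dx":0,"dy":0,"dz":-1.8,"turn":0},{"dx":0,"dy":0,"dz":-1,"turn":0},{"dx":0,"dy":0,"dz":-0.5,"turn":0},{"dx":0,"dy":0,"dz":0,"turn":0}]' && python3 -m handwheel '[{"dx":-0.37,"dy":-0.6,"dz":0,"turn":0},{"dx":-0.85,"dy":-1.41,"dz":0,"turn":0},{"dx":-1.22,"dy":-2.01,"dz":0,"turn":0},{"dx":-1.22,"dy":-2.01,"dz":0,"turn":0},{"dx":-1.22,"dy":-2.01,"dz":0,"turn":0},{"dx":-1.22,"dy":-2.01,"dz":0,"turn":0},{"dx":-1.22,"dy":-2.01,"dz":0,"turn":0},{"dx":-1.22,"dy":-2.01,"dz":0,"turn":0},{"dx":-1.22,"dy":-2.01,"dz":0,"turn":0},{"dx":-1.22,"dy":-2.01,"dz":0,"turn":0},{"dx":-1.22,"dy":-2.01,"dz":0,"turn":0},{"dx":-1.22,"dy":-2.01,"dz":0,"turn":0},{"dx":-1.22,"dy":-2.01,"dz":0,"turn":0},{"dx":-1.22,"dy":-2.01,"dz":0,"turn":0},{"dx":-1.22,"dy":-2.01,"dz":0,"turn":0},{"dx":-1.22,"dy":-2.01,"dz":0,"turn":0},{"dx":-1.22,"dy":-2.01,"dz":0,"turn":0},{"dx":-0.85,"dy":-1.41,"dz":0,"turn":0},{"dx":-0.37,"dy":-0.6,"dz":0,"turn":0},{"dx":0,"dy":0,"dz":0,"turn":0}]'
python3 - <<'E'
from look import *
st();shot('side','s8',['can0']);shot('top','t8',['can0'])
a=cv2.resize(cv2.imread('pics/s8.png')[50:390,200:440],(423,600),interpolation=cv2.INTER_CUBIC)
b=cv2.resize(cv2.imread('pics/t8.png')[180:300,340:415],(375,600),interpolation=cv2.INTER_CUBIC)
cv2.imwrite('pics/c8.png',np.hstack([a,b]))
E
```

```text
time_s: 14.28
ee_pos: [0.6044, -0.0477, 0.3116]
tool_rot: [[0.998, -0.06, 0.002], [-0.06, -0.998, -0.0], [0.002, 0.0, -1.0]]
contact_force: [0.7, -0.7, -2.4]
width: 0.0137
gripper_force: 60.0
time_s: 15.95
ee_pos: [0.4156, 0.307, 0.3096]
tool_rot: [[0.998, -0.058, -0.001], [-0.058, -0.998, -0.0], [-0.001, 0.001, -1.0]]
contact_force: [0.2, -0.1, -2.6]
width: 0.0137
gripper_force: 60.0
t 15.95 pos [0.4156 0.307  0.3096] yaw -3.3 j [0.63 0.1  1.74 0.   1.3  2.26] F [ 0.2 -0.1 -2.6] M [ 0.03  0.09 -0.05] w 0.0137 g 60.0
can0 [([0.7605, 0.3675, 0.0274], 0.82), ([0.4021, 0.184, 0.031], 0.66), ([0.7607, 0.2444, 0.029], 0.29)]
can0 [([0.4044, 0.1827, 0.032], 0.8), ([0.6731, 0.1033, 0.0335], 0.76), ([0.5259, -0.0409, 0.084], 0.75), ([0.5973, -0.0477, 0.0617], 0.64)]
```

View pics/c8.png

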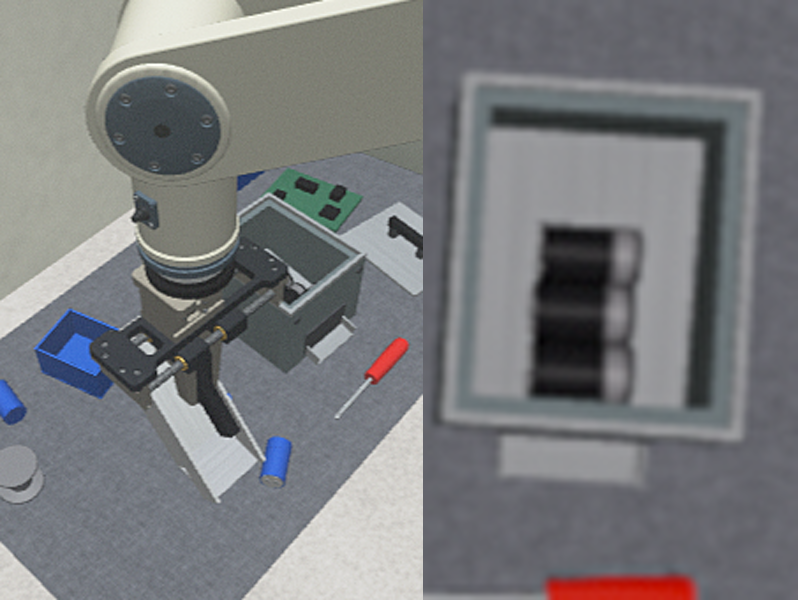

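Three cans lie in a row in the hopper, at (585,260), (585,310) and (585,370), stacked on the fourth. The tray is empty at 2.6 N. Now lowering: the lip touches first, then I roll the tray level.

```bash
python3 -m handwheel '[{"dx":0,"dy":0,"dz":0.8,"turn":0},{"dx":0,"dy":0,"dz":1.6,"turn":0},{"dx":0,"dy":0,"dz":2.4,"turn":0},{"dx":0,"dy":0,"dz":2.6,"turn":0},{"dx":0,"dy":0,"dz":2.6,"turn":0},{"dx":0,"dy":0,"dz":2.6,"turn":0},{"dx":0,"dy":0,"dz":2,"turn":0},{"dx":0,"dy":0,"dz":1.4,"turn":0},{"dx":0,"dy":0,"dz":0.9,"turn":0},{"dx":0,"dy":0,"dz":0.5,"turn":0},{"dx":0,"dy":0,"dz":0.3,"turn":0},{"dx":0,"dy":0,"dz":0,"turn":0}]' -1 60 && python3 -m handwheel '[{"dx":0,"dy":0,"dz":0.25,"turn":0},{"dx":0,"dy":0,"dz":0.25,"turn":0},{"dx":0,"dy":0,"dz":0.25,"turn":0},{"dx":0,"dy":0,"dz":0.25,"turn":0},{"dx":0,"dy":0,"dz":0,"turn":0}]' -1 35
```

```text
time_s: 17.15
ee_pos: [0.4176, 0.3057, 0.1333]
tool_rot: [[0.998, -0.06, 0.0], [-0.06, -0.998, 0.0], [0.0, -0.0, -1.0]]
contact_force: [-1.0, -0.3, -1.3]
width: 0.0136
gripper_force: 60.0
time_s: 17.57
ee_pos: [0.4175, 0.306, 0.1233]
tool_rot: [[0.998, -0.06, 0.0], [-0.06, -0.998, 0.0], [0.0, -0.0, -1.0]]
contact_force: [0.1, -0.5, -2.2]
width: 0.0138
gripper_force: 35.0
```

```bash
python3 -m handwheel '[{"dx":0,"dy":0,"dz":0.2,"turn":0},{"dx":0,"dy":0,"dz":0.2,"turn":0},{"dx":0,"dy":0,"dz":0.2,"turn":0},{"dx":0,"dy":0,"dz":0,"turn":0}]' && python3 -m handwheel '[{"dx":0.4,"dy":0,"dz":0.15,"turn":0},{"dx":0.4,"dy":0,"dz":0.16,"turn":0},{"dx":0.42,"dy":0,"dz":0.17,"turn":0},{"dx":0.42,"dy":0,"dz":0.18,"turn":0},{"dx":0,"dy":0,"dz":0,"turn":0}]' && python3 -m handwheel '[{"dx":0.43,"dy":0,"dz":0.23,"turn":0},{"dx":0.43,"dy":0,"dz":0.24,"turn":0},{"dx":0.43,"dy":0,"dz":0.26,"turn":0},{"dx":0.43,"dy":0,"dz":0.27,"turn":0},{"dx":0.43,"dy":0,"dz":0.28,"turn":0},{"dx":0,"dy":0,"dz":0,"turn":0}]'
```

```text
time_s: 17.9
ee_pos: [0.4212, 0.3068, 0.1205]
tool_rot: [[0.998, -0.058, 0.008], [-0.058, -0.998, 0.002], [0.007, -0.002, -1.0]]
contact_force: [5.8, -6.5, 23.1]
width: 0.0139
gripper_force: 35.0
time_s: 18.32
ee_pos: [0.4378, 0.3056, 0.1134]
tool_rot: [[0.998, -0.059, 0.007], [-0.059, -0.998, 0.002], [0.007, -0.002, -1.0]]
contact_force: [6.5, -4.2, 17.3]
width: 0.0138
gripper_force: 35.0
time_s: 18.82
ee_pos: [0.4595, 0.3044, 0.1002]
tool_rot: [[0.998, -0.059, 0.007], [-0.059, -0.998, 0.002], [0.007, -0.002, -1.0]]
contact_force: [7.3, -4.0, 13.4]
width: 0.0138
gripper_force: 35.0
```

```bash
python3 -m handwheel '[{"dx":0.5,"dy":0,"dz":0.14,"turn":0},{"dx":0.52,"dy":0,"dz":0.16,"turn":0},{"dx":0.52,"dy":0,"dz":0.18,"turn":0},{"dx":0.52,"dy":0,"dz":0.2,"turn":0},{"dx":0,"dy":0,"dz":0,"turn":0}]' -1 25 && python3 -m handwheel '[{"dx":0.48,"dy":0,"dz":0.24,"turn":0},{"dx":0.48,"dy":0,"dz":0.25,"turn":0},{"dx":0.48,"dy":0,"dz":0.26,"turn":0},{"dx":0.48,"dy":0,"dz":0.28,"turn":0},{"dx":0,"dy":0,"dz":0,"turn":0}]' && python3 -m handwheel '[{"dx":0.43,"dy":0,"dz":0.3,"turn":0},{"dx":0.43,"dy":0,"dz":0.32,"turn":0},{"dx":0.43,"dy":0,"dz":0.32,"turn":0},{"dx":0.43,"dy":0,"dz":0.32,"turn":0},{"dx":0,"dy":0,"dz":0,"turn":0},{"dx":0,"dy":0,"dz":0,"turn":0}]'
```

```text
time_s: 19.23
ee_pos: [0.4762, 0.3022, 0.0906]
tool_rot: [[0.998, -0.06, -0.0], [-0.06, -0.998, -0.0], [-0.0, 0.0, -1.0]]
contact_force: [0.8, -0.2, 1.0]
width: 0.0138
gripper_force: 25.0
time_s: 19.65
ee_pos: [0.4956, 0.301, 0.0802]
tool_rot: [[0.998, -0.06, -0.0], [-0.06, -0.998, -0.0], [-0.0, 0.0, -1.0]]
contact_force: [-0.2, 0.0, -1.3]
width: 0.0139
gripper_force: 25.0
time_s: 20.15
ee_pos: [0.5125, 0.3001, 0.068]
tool_rot: [[0.998, -0.06, 0.0], [-0.06, -0.998, -0.0], [0.0, 0.0, -1.0]]
contact_force: [0.1, -0.6, -2.4]
width: 0.0139
gripper_force: 25.0
```

```bash
python3 -m handwheel '[{"dx":0.1,"dy":0,"dz":0.1,"turn":0},{"dx":0.1,"dy":0,"dz":0.1,"turn":0},{"dx":0,"dy":0,"dz":0.05,"turn":0},{"dx":0,"dy":0,"dz":0,"turn":0}]' -1 25 && python3 -m handwheel '[{"dx":0,"dy":0,"dz":0.05,"turn":0},{"dx":0,"dy":0,"dz":0.05,"turn":0},{"dx":0,"dy":0,"dz":0,"turn":0},{"dx":0,"dy":0,"dz":0,"turn":0}]' -1 15
python3 - <<'E'
from look import *
st()
E
```

```text
time_s: 20.48
ee_pos: [0.5145, 0.3001, 0.0661]
tool_rot: [[0.998, -0.06, 0.001], [-0.06, -0.998, 0.0], [0.001, -0.0, -1.0]]
contact_force: [0.9, -0.9, 1.3]
width: 0.0139
gripper_force: 25.0
time_s: 20.82
ee_pos: [0.5148, 0.3003, 0.0652]
tool_rot: [[0.998, -0.06, 0.001], [-0.06, -0.998, 0.001], [0.001, -0.001, -1.0]]
contact_force: [4.2, -0.6, 3.2]
width: 0.0141
gripper_force: 15.0
t 20.82 pos [0.5148 0.3003 0.0652] yaw -3.43 j [ 0.53  0.48  1.81 -0.    0.84  2.16] F [ 4.2 -0.6  3.2] M [-0.12 -0.42  0.07] w 0.0141 g 15.0
```

```bash
python3 -m handwheel '[{"dx":0,"dy":0,"dz":0.06,"turn":0},{"dx":0,"dy":0,"dz":0.05,"turn":0},{"dx":0,"dy":0,"dz":0,"turn":0},{"dx":0,"dy":0,"dz":0,"turn":0}]' -1 8
python3 - <<'E'
from look import *
st()
E
```

```text
time_s: 21.15
ee_pos: [0.5137, 0.3, 0.0634]
tool_rot: [[0.998, -0.06, -0.001], [-0.06, -0.998, -0.0], [-0.001, 0.0, -1.0]]
contact_force: [1.5, 1.0, 0.3]
width: 0.0141
gripper_force: 8.0
t 21.15 pos [0.5137 0.3    0.0634] yaw -3.44 j [0.53 0.49 1.81 0.   0.84 2.16] F [1.5 1.  0.3] M [ 0.14 -0.19 -0.03] w 0.0141 g 8.0
```

Seated: weight off the gripper and flat on the bench. Release, rise and go above the cover.

```bash
python3 -m handwheel '[{"dx":0,"dy":0,"dz":0,"turn":0},{"dx":0,"dy":0,"dz":0,"turn":0},{"dx":0,"dy":0,"dz":0,"turn":0},{"dx":0,"dy":0,"dz":0,"turn":0},{"dx":0,"dy":0,"dz":0,"turn":0},{"dx":0,"dy":0,"dz":-0.5,"turn":0},{"dx":0,"dy":0,"dz":-1,"turn":0},{"dx":0,"dy":0,"dz":-2,"turn":0},{"dx":0,"dy":0,"dz":-3,"turn":0},{"dx":0,"dy":0,"dz":-4,"turn":0},{"dx":0,"dy":0,"dz":-4,"turn":0},{"dx":0,"dy":0,"dz":-4,"turn":0},{"dx":0,"dy":0,"dz":-3,"turn":0},{"dx":0,"dy":0,"dz":-2,"turn":0},{"dx":0,"dy":0,"dz":0,"turn":0}]' 0.3 8
python3 - <<'E'
from look import *
st();shot('wrist','w9',['tray','tray_grip']);shot('side','s9',['tray']);shot('top','t9',['can0'])
E
```

```text
time_s: 22.4
ee_pos: [0.516, 0.3011, 0.3052]
tool_rot: [[0.998, -0.06, 0.008], [-0.06, -0.998, 0.005], [0.007, -0.005, -1.0]]
contact_force: [1.5, -0.6, 1.7]
width: 0.0598
gripper_force: 0.0
t 22.4 pos [0.516  0.3011 0.3052] yaw -3.44 j [0.53 0.23 1.6  0.   1.3  2.16] F [ 1.5 -0.6  1.7] M [ 0.08 -0.01 -0.02] w 0.0598 g 0.0
tray [([0.4925, 0.297, 0.0163], 0.63), ([0.3941, -0.0276, 0.011], 0.2)]
tray_grip [([0.4864, 0.2997, 0.014], 0.7)]
tray [([0.4844, 0.3028, 0.0256], 0.73)]
can0 [([0.7627, 0.3553, 0.0356], 0.67), ([0.5277, 0.1733, 0.0351], 0.6), ([0.5647, -0.0424, 0.0562], 0.59), ([0.4072, 0.1833, 0.0312], 0.59)]
```

```bash
python3 -m handwheel '[{"dx":0.2,"dy":1.5,"dz":0,"turn":0},{"dx":0.2,"dy":3,"dz":0,"turn":0},{"dx":0.2,"dy":4,"dz":0,"turn":0},{"dx":0.2,"dy":4,"dz":0,"turn":0},{"dx":0.2,"dy":4,"dz":0,"turn":0},{"dx":0.2,"dy":4,"dz":0,"turn":0},{"dx":0.2,"dy":4,"dz":0,"turn":0},{"dx":0.2,"dy":4,"dz":0,"turn":0},{"dx":0.2,"dy":4,"dz":0,"turn":0},{"dx":0.2,"dy":4,"dz":0,"turn":0},{"dx":0.2,"dy":4,"dz":0,"turn":0},{"dx":0.2,"dy":4,"dz":0,"turn":0},{"dx":0.2,"dy":4,"dz":0,"turn":0},{"dx":0.2,"dy":4,"dz":0,"turn":0},{"dx":0.2,"dy":4,"dz":0,"turn":0},{"dx":0.2,"dy":3,"dz":0,"turn":0},{"dx":0,"dy":1.5,"dz":0,"turn":0},{"dx":0,"dy":0,"dz":0,"turn":7},{"dx":0,"dy":0,"dz":0,"turn":0.3},{"dx":0,"dy":0,"dz":0,"turn":0}]'
python3 - <<'E'
from look import *
st();p=shot('wrist','w10',['cover','cover_grip'])
g=cv2.cvtColor(p['color'],cv2.COLOR_RGB2GRAY)
print(np.round(proj(p,[[.51,-.309,.006],[.51,-.309,.043]])))
for t in(120,135,150,165):
    m=cv2.morphologyEx((g>t).astype('uint8'),cv2.MORPH_CLOSE,np.ones((25,25)));cs,_=cv2.findContours(m,cv2.RETR_EXTERNAL,cv2.CHAIN_APPROX_NONE)
    for c in cs:
        if cv2.contourArea(c)>8000:
            h=cv2.convexHull(c);a=cv2.approxPolyDP(h,10,True)[:,0];print(t,cv2.contourArea(c),cv2.contourArea(h),a.tolist())
E
```

```text
time_s: 24.42
ee_pos: [0.5089, -0.3105, 0.2982]
tool_rot: [[0.983, -0.184, -0.001], [-0.184, -0.983, 0.001], [-0.001, -0.001, -1.0]]
contact_force: [-0.7, -0.4, -0.6]
width: 0.0597
gripper_force: 0.0
t 24.42 pos [ 0.5089 -0.3105  0.2982] yaw -10.61 j [-0.55  0.24  1.6   0.    1.3   1.21] F [-0.7 -0.4 -0.6] M [-0.03 -0.02 -0.01] w 0.0597 g 0.0
cover [([0.5185, -0.3093, 0.0048], 0.56)]
cover_grip [([0.5186, -0.3108, 0.0088], 0.67)]
[[317. 187.]
 [317. 192.]]
120 230666.5 284768.0 [[639, 0], [639, 356], [453, 479], [181, 479], [0, 351], [0, 0]]
135 214037.0 282693.0 [[639, 0], [639, 356], [453, 479], [182, 479], [0, 349], [0, 14], [17, 0]]
150 13261.0 13308.5 [[453, 478], [182, 475], [199, 428], [434, 427]]
150 24834.5 31935.5 [[418, 123], [382, 269], [330, 286], [251, 279], [225, 177], [244, 99], [316, 86], [388, 100]]
150 9198.5 20547.5 [[28, 21], [122, 272], [0, 293], [0, 23]]
150 49437.0 59702.5 [[639, 0], [639, 356], [480, 346], [456, 319], [464, 138], [497, 0]]
165 13004.5 13047.5 [[452, 473], [182, 479], [199, 428], [436, 428]]
165 22423.5 22672.5 [[387, 101], [380, 264], [251, 264], [244, 100]]
165 47906.5 57265.0 [[639, 0], [639, 356], [481, 346], [456, 318], [497, 0]]
```

```bash
cat >> look.py <<'E'
from scipy.optimize import least_squares
def fit(p,uv,L,q0):
    L=np.array(L,float);uv=np.array(uv,float)
    def w(q):
        c,s=np.cos(q[2]),np.sin(q[2]);return np.c_[q[0]+c*L[:,0]-s*L[:,1],q[1]+s*L[:,0]+c*L[:,1],L[:,2]]
    f=least_squares(lambda q:(proj(p,w(q))-uv).ravel(),q0);print('fit',f.x.round(4),'yaw',np.degrees(f.x[2]).round(2),'res',f.fun.round(1));return f.x
E
python3 - <<'E'
from look import *
p=dict(np.load('pics/w10.npz'));C=[(.09,.075,.006),(.09,-.075,.006),(-.09,-.075,.006),(-.09,.075,.006)]
g=cv2.imread('pics/w10.png',0)
print(np.round(proj(p,[[.51,-.309,.006]])))
q=fit(p,[(244,100),(387.5,100.5),(380.5,264.5),(251,264.5)],C,[.51,-.31,-.18])
print(g[100,85:0:-1][:0], g[60:110:2,316], g[255:300:2,316], g[180,225:260:2], g[180,370:400:2])
# black bar: dark pixels inside plate
m=(g<80).astype('uint8');m[:105]=0;m[262:]=0;m[:,:256]=0;m[:,378:]=0
n,l,s,c=cv2.connectedComponentsWithStats(m);i=1+np.argmax(s[1:,4]);print('bar',s[i],c[i])
print('bar top mid expected uv',proj(p,[[q[0],q[1],.043]]),'bar ends',[proj(p,[[q[0]+k*.045*np.cos(q[2]),q[1]+k*.045*np.sin(q[2]),.043]]).round(1).tolist() for k in(1,-1)])
E
```

```text
[[317. 187.]]
fit [ 0.5103 -0.3073 -0.1864] yaw -10.68 res [-0.5  0.3  0.6  0.   0.5 -0.1 -0.5 -0.3]
[] [102 124 134 135 131 134 138 136 136 134 136 143 147 152 144 137 136 141
 146 140 159 201 206 203 207] [205 202 201 202 199 152 138 139 136 135 137 131 140 145 146 138 140 138
 138 137 142 135 128] [131 132 131 132 127 132 142 138 142 150 142 202 210 205 206 210 210 207] [211 213 213 216 213 212 211 184 136 137 132 135 135 138 133]
bar [310 211  11  23  56] [313.05357143 226.83928571]
bar top mid expected uv [[315.55287413 192.4814151 ]] bar ends [[[315.6, 147.1]], [[315.5, 235.4]]]
```

```bash
python3 -m handwheel '[{"dx":0.08,"dy":-0.32,"dz":1.5,"turn":0},{"dx":0,"dy":0,"dz":3,"turn":0},{"dx":0,"dy":0,"dz":4,"turn":0},{"dx":0,"dy":0,"dz":4,"turn":0},{"dx":0,"dy":0,"dz":4,"turn":0},{"dx":0,"dy":0,"dz":3.5,"turn":0},{"dx":0,"dy":0,"dz":2.5,"turn":0},{"dx":0,"dy":0,"dz":2,"turn":0},{"dx":0,"dy":0,"dz":1.5,"turn":0},{"dx":0,"dy":0,"dz":1,"turn":0},{"dx":0,"dy":0,"dz":0.7,"turn":0},{"dx":0,"dy":0,"dz":0.5,"turn":0},{"dx":0,"dy":0,"dz":0,"turn":0},{"dx":0,"dy":0,"dz":0,"turn":0}]' && python3 -m handwheel '[{"dx":0,"dy":0,"dz":0,"turn":0},{"dx":0,"dy":0,"dz":0,"turn":0},{"dx":0,"dy":0,"dz":0,"turn":0},{"dx":0,"dy":0,"dz":0,"turn":0},{"dx":0,"dy":0,"dz":0,"turn":0},{"dx":0,"dy":0,"dz":0,"turn":0},{"dx":0,"dy":0,"dz":0,"turn":0},{"dx":0,"dy":0,"dz":0,"turn":0}]' -1 50 && python3 -m handwheel '[{"dx":0,"dy":0,"dz":-0.3,"turn":0},{"dx":0,"dy":0,"dz":-0.5,"turn":0},{"dx":0,"dy":0,"dz":-1,"turn":0},{"dx":0,"dy":0,"dz":-2,"turn":0},{"dx":0,"dy":0,"dz":-3,"turn":0},{"dx":0,"dy":0,"dz":-3.5,"turn":0},{"dx":0,"dy":0,"dz":-3.5,"turn":0},{"dx":0,"dy":0,"dz":-3,"turn":0},{"dx":0,"dy":0,"dz":-2,"turn":0},{"dx":0,"dy":0,"dz":-1,"turn":0},{"dx":0,"dy":0,"dz":0,"turn":0}]' -1 60
```

```text
time_s: 25.73
ee_pos: [0.5113, -0.3079, 0.0173]
tool_rot: [[0.983, -0.186, 0.001], [-0.186, -0.983, -0.0], [0.001, 0.0, -1.0]]
contact_force: [-0.0, 0.0, 0.2]
width: 0.0599
gripper_force: 0.0
time_s: 26.4
ee_pos: [0.5109, -0.3079, 0.0167]
tool_rot: [[0.982, -0.186, 0.0], [-0.186, -0.982, -0.0], [0.0, 0.0, -1.0]]
contact_force: [-0.7, -1.0, 0.2]
width: 0.0139
gripper_force: 50.0
time_s: 27.32
ee_pos: [0.5119, -0.3084, 0.2176]
tool_rot: [[0.982, -0.186, 0.004], [-0.186, -0.982, -0.002], [0.004, 0.002, -1.0]]
contact_force: [0.2, -0.2, -4.0]
width: 0.0137
gripper_force: 60.0
```

Run:
```python
from look import *
s=st();p=shot('wrist','w11');T=optics.camera('top');cv2.imwrite('pics/t11.png',T['color'][:,:,::-1])
g=cv2.cvtColor(p['color'],cv2.COLOR_RGB2GRAY)
x,y,z=s['ee_pos'];zt=z-.0155+.006
R=np.array(s['tool_rot']);yaw=np.arctan2(R[1,0],R[0,0])
c,sn=np.cos(yaw),np.sin(yaw)
print('expected corners',proj(p,[[x+c*a-sn*b,y+sn*a+c*b,zt] for a,b in((.09,.075),(.09,-.075),(-.09,-.075),(-.09,.075))]).round(0).tolist())
for t in(165,180,190):
    m=(g>t).astype('uint8');cs,_=cv2.findContours(m,cv2.RETR_EXTERNAL,cv2.CHAIN_APPROX_NONE)
    for q in cs:
        if cv2.contourArea(q)>5000: print(t,cv2.contourArea(q),cv2.approxPolyDP(q,6,True)[:,0].tolist())
```

```text
t 27.32 pos [ 0.5119 -0.3084  0.2176] yaw -10.73 j [-0.54  0.31  1.69  0.    1.14  1.21] F [ 0.2 -0.2 -4. ] M [ 0.07 -0.01  0.03] w 0.0137 g 60.0
expected corners [[132.0, 78.0], [509.0, 78.0], [467.0, 453.0], [172.0, 453.0]]
165 5011.0 [[544, 429], [543, 479], [639, 479], [639, 428]]
165 77931.5 [[131, 80], [159, 337], [238, 337], [270, 280], [297, 271], [297, 209], [305, 199], [336, 203], [338, 272], [365, 281], [396, 337], [476, 336], [503, 80]]
165 36231.5 [[555, 0], [581, 137], [532, 134], [522, 100], [537, 348], [513, 354], [535, 381], [639, 381], [639, 122], [632, 122], [639, 119], [639, 0], [595, 0], [602, 60], [588, 0]]
180 5001.0 [[544, 429], [543, 479], [639, 479], [639, 428]]
180 77227.5 [[132, 80], [159, 337], [237, 337], [269, 281], [297, 271], [296, 211], [304, 199], [335, 201], [338, 271], [365, 280], [397, 337], [475, 337], [503, 81]]
180 35985.0 [[556, 0], [583, 137], [533, 135], [523, 101], [537, 348], [513, 354], [536, 381], [639, 381], [639, 122], [631, 122], [639, 118], [639, 0], [596, 0], [602, 60], [588, 0]]
190 76798.0 [[132, 81], [160, 337], [238, 336], [270, 279], [296, 271], [296, 209], [315, 198], [338, 207], [339, 271], [365, 280], [397, 337], [475, 336], [503, 81], [457, 81], [452, 88], [450, 81]]
190 34977.0 [[556, 0], [579, 129], [587, 137], [533, 135], [523, 102], [538, 348], [514, 355], [535, 380], [639, 380], [639, 122], [630, 122], [639, 118], [637, 9], [630, 0], [633, 45], [622, 1], [615, 2], [613, 29], [607, 6], [604, 24], [596, 0], [605, 55], [599, 61], [588, 1]]
```

```bash
python3 -m handwheel '[{"dx":0.07,"dy":-0.63,"dz":0,"turn":0},{"dx":0.16,"dy":-1.46,"dz":0,"turn":0},{"dx":0.22,"dy":-2.09,"dz":0,"turn":0},{"dx":0.22,"dy":-2.09,"dz":0,"turn":0},{"dx":0.22,"dy":-2.09,"dz":0,"turn":0},{"dx":0.22,"dy":-2.09,"dz":0,"turn":0},{"dx":0.22,"dy":-2.09,"dz":0,"turn":0},{"dx":0.22,"dy":-2.09,"dz":0,"turn":0},{"dx":0.22,"dy":-2.09,"dz":0,"turn":0},{"dx":0.22,"dy":-2.09,"dz":0,"turn":0},{"dx":0.23,"dy":-2.09,"dz":0,"turn":0},{"dx":0.23,"dy":-2.09,"dz":0,"turn":0},{"dx":0.23,"dy":-2.09,"dz":0,"turn":0},{"dx":0.16,"dy":-1.46,"dz":0,"turn":0},{"dx":0.07,"dy":-0.63,"dz":0,"turn":0},{"dx":0,"dy":0,"dz":0,"turn":-2.3},{"dx":0,"dy":0,"dz":0,"turn":-3},{"dx":0,"dy":0,"dz":0,"turn":-2},{"dx":0,"dy":0,"dz":0,"turn":0},{"dx":0,"dy":0,"dz":0,"turn":0}]' -1 60 && python3 -m handwheel '[{"dx":0,"dy":0,"dz":0.8,"turn":0},{"dx":0,"dy":0,"dz":1.5,"turn":0},{"dx":0,"dy":0,"dz":1.2,"turn":0},{"dx":0,"dy":0,"dz":0.8,"turn":0},{"dx":0,"dy":0,"dz":0.3,"turn":0},{"dx":0,"dy":0,"dz":0,"turn":0},{"dx":0,"dy":0,"dz":0,"turn":0}]'
python3 - <<'E'
from look import *
s=st();p=shot('wrist','w12');shot('side','s12')
g=cv2.cvtColor(p['color'],cv2.COLOR_RGB2GRAY)
# hopper rim at +x side appears ahead of the cover front edge: print column and row profiles
for u in(180,250,400,450): print('col',u,g[0:100:2,u].tolist())
for v in(120,200,280): print('row',v,'L',g[v,40:190:3].tolist(),'R',g[v,450:600:3].tolist())
print(proj(p,[[.5905+np.cos(-.0589)*a-np.sin(-.0589)*b,-.0468+np.sin(-.0589)*a+np.cos(-.0589)*b,.14] for a,b in((.099,.084),(.099,-.084),(.093,.078),(.093,-.078),(0,.084),(0,-.084))]).round(1).tolist())
E
```

```text
time_s: 29.08
ee_pos: [0.5897, -0.0464, 0.2142]
tool_rot: [[0.998, -0.061, -0.001], [-0.061, -0.998, -0.0], [-0.001, 0.0, -1.0]]
contact_force: [0.7, 0.4, -3.9]
width: 0.0137
gripper_force: 60.0
time_s: 29.67
ee_pos: [0.5902, -0.0463, 0.1687]
tool_rot: [[0.998, -0.06, -0.0], [-0.06, -0.998, 0.0], [-0.0, -0.0, -1.0]]
contact_force: [0.5, -0.1, -4.2]
width: 0.0138
gripper_force: 60.0
t 29.67 pos [ 0.5902 -0.0463  0.1687] yaw -3.44 j [-0.08  0.35  1.75 -0.    1.04  1.55] F [ 0.5 -0.1 -4.2] M [ 0.03 -0.02  0.09] w 0.0138 g 60.0
col 180 [119, 117, 118, 122, 126, 128, 120, 122, 129, 117, 120, 120, 123, 119, 125, 121, 130, 125, 123, 120, 115, 130, 127, 128, 125, 129, 130, 132, 128, 125, 180, 195, 195, 194, 195, 195, 197, 156, 128, 150, 181, 201, 198, 197, 199, 198, 199, 200, 199, 199]
col 250 [117, 116, 119, 114, 115, 120, 117, 121, 114, 123, 119, 113, 116, 109, 107, 103, 107, 110, 115, 118, 128, 127, 124, 129, 131, 132, 131, 133, 136, 126, 178, 193, 194, 194, 196, 197, 198, 152, 131, 152, 186, 201, 202, 201, 200, 201, 202, 199, 202, 202]
col 400 [114, 119, 118, 120, 109, 122, 121, 126, 126
[... 1387 characters left out ...]
38, 136, 136, 133, 134, 126, 129, 134, 138, 126, 123, 122, 121, 116, 125, 129, 132, 128, 134, 133, 120]
row 280 L [91, 84, 81, 77, 74, 67, 59, 57, 52, 62, 102, 118, 116, 122, 122, 125, 128, 123, 124, 122, 123, 130, 133, 122, 123, 126, 132, 122, 124, 131, 133, 128, 130, 131, 126, 133, 128, 194, 199, 199, 196, 193, 197, 198, 203, 199, 202, 201, 196, 197] R [202, 205, 204, 202, 205, 206, 200, 202, 201, 199, 202, 198, 164, 134, 138, 135, 129, 120, 125, 131, 128, 129, 131, 132, 136, 136, 138, 127, 135, 132, 129, 131, 131, 127, 131, 129, 129, 132, 130, 133, 128, 130, 125, 132, 134, 137, 123, 127, 131, 126]
[[127.9, 59.7], [513.8, 59.3], [143.2, 74.4], [498.5, 73.9], [151.6, 273.2], [489.7, 273.0]]
```

Run:
```python
from look import *
p=dict(np.load('pics/w12.npz'));g=cv2.GaussianBlur(cv2.imread('pics/w12.png',0),(3,3),0).astype(float)
def edge(a,th=160):
    i=np.where((a[:-1]-th)*(a[1:]-th)<0)[0];return [round(float(k+(th-a[k])/(a[k+1]-a[k])),1) for k in i]
for v in(62,66,70): print('rim row',v,[e for e in edge(g[v,100:550],160)])
h=lambda a,b,z,yaw=-.0589,c=(.5905,-.0468):(c[0]+np.cos(yaw)*a-np.sin(yaw)*b,c[1]+np.sin(yaw)*a+np.cos(yaw)*b,z)
print(proj(p,[h(.099,.084,.14),h(.093,.084,.14),h(.099,-.084,.14),h(.093,-.084,.14)]).round(1).tolist())
for u in(200,260,400,460): print('front',u,edge(g[70:100,u],170))
E1={}
for v in(110,150,200,250,300):
    e=edge(g[v,100:550],165);print('cover row',v,round(e[0]+100,1) if v>130 else e[:3],round(e[-1]+100,1))
t=(.5902,-.0463)
for z in(.158,.157,.156):
    print(z,'pred front',proj(p,[h(.09,0,z,-.06,t)]).round(1).tolist(),'sides',[proj(p,[h(a,.075,z,-.06,t),h(a,-.075,z,-.06,t)]).round(1).tolist() for a in(.06,.0)])
```

```text
rim row 62 [24.9, 410.1]
rim row 66 [25.5, 409.6]
rim row 70 [25.9, 409.3]
[[127.9, 59.7], [129.5, 74.4], [513.8, 59.3], [512.2, 73.9]]
front 200 [3.5, 9.5]
front 260 [3.4, 9.4]
front 400 [3.4, 9.9]
front 460 [3.0, 9.8]
cover row 110 [30.3, 404.6] 504.6
cover row 150 130.5 500.4
cover row 200 140.7 494.6
cover row 250 146.5 489.4
cover row 300 259.2 483.6
0.158 pred front [[320.1, 78.7]] sides [[[141.1, 154.6], [499.1, 154.6]], [[155.5, 287.8], [484.2, 287.9]]]
0.157 pred front [[320.1, 78.9]] sides [[[142.0, 154.4], [498.1, 154.4]], [[156.3, 286.9], [483.4, 287.0]]]
0.156 pred front [[320.1, 79.1]] sides [[[142.9, 154.2], [497.1, 154.2]], [[157.1, 286.1], [482.6, 286.2]]]
```

Run:
```python
from look import *
def edge(a,th=165):
    i=np.where((a[:-1]-th)*(a[1:]-th)<0)[0];return [round(float(k+(th-a[k])/(a[k+1]-a[k])),1) for k in i]
for n in('w11','w12'):
    g=cv2.GaussianBlur(cv2.imread(f'pics/{n}.png',0),(3,3),0).astype(float)
    print(n,[(v,edge(g[v,:300])[-4:],edge(g[v,360:600])[:4]) for v in(85,95,110,150,200,250,300)])
    print([(u,edge(g[60:100,u])) for u in(200,300,420)])
```

```text
w11 [(85, [130.8], [143.8, 209.6]), (95, [132.2], [142.6, 211.4]), (110, [133.7], [141.2, 162.1, 165.4, 214.1]), (150, [137.8], [136.7, 164.3]), (200, [143.3], [131.3, 167.2]), (250, [6.8, 16.3, 148.8, 297.1], [125.7, 170.4]), (300, [23.6, 32.7, 154.2, 259.3], [15.0, 120.3, 173.5])]
[(200, [19.6]), (300, [19.6]), (420, [19.7])]
w12 [(85, [60.6, 72.5, 127.8], [147.5]), (95, [53.7, 81.5, 128.8], [146.4]), (110, [95.7, 130.3], [144.6]), (150, [130.5, 134.8], [140.4]), (200, [140.7], [134.6]), (250, [146.5, 297.0], [129.4]), (300, [259.2], [15.1, 123.6])]
[(200, [13.7, 19.2]), (300, [13.5, 19.4]), (420, [13.6, 19.6])]
```

The wrist picture measures rim centre u=317.6 and cover centre u=317.3, so they're aligned sideways within 0.2 mm. The cover sits about 0.8 mm back in x, so I'll correct that and lower it.

```bash
python3 -m handwheel '[{"dx":0.08,"dy":0,"dz":0.2,"turn":0},{"dx":0,"dy":0,"dz":0.4,"turn":0},{"dx":0,"dy":0,"dz":0.3,"turn":0},{"dx":0,"dy":0,"dz":0.2,"turn":0},{"dx":0,"dy":0,"dz":0,"turn":0}]' && python3 -m handwheel '[{"dx":0,"dy":0,"dz":0.2,"turn":0},{"dx":0,"dy":0,"dz":0.2,"turn":0},{"dx":0,"dy":0,"dz":0.2,"turn":0},{"dx":0,"dy":0,"dz":0,"turn":0}]' && python3 -m handwheel '[{"dx":0,"dy":0,"dz":0.1,"turn":0},{"dx":0,"dy":0,"dz":0.1,"turn":0},{"dx":0,"dy":0,"dz":0,"turn":0},{"dx":0,"dy":0,"dz":0,"turn":0}]'
```

```text
time_s: 30.18
ee_pos: [0.5904, -0.0463, 0.157]
tool_rot: [[0.998, -0.06, -0.001], [-0.06, -0.998, 0.0], [-0.001, -0.0, -1.0]]
contact_force: [-0.6, 0.8, -3.5]
width: 0.0136
gripper_force: 60.0
time_s: 30.52
ee_pos: [0.5906, -0.0463, 0.1512]
tool_rot: [[0.998, -0.06, -0.001], [-0.06, -0.998, 0.0], [-0.001, -0.0, -1.0]]
contact_force: [0.2, 0.8, -4.0]
width: 0.0137
gripper_force: 60.0
time_s: 30.85
ee_pos: [0.5909, -0.0463, 0.1497]
tool_rot: [[0.998, -0.06, 0.0], [-0.06, -0.998, 0.0], [0.0, -0.0, -1.0]]
contact_force: [-0.2, -0.1, -2.9]
width: 0.0132
gripper_force: 60.0
```

```bash
python3 -m handwheel '[{"dx":0,"dy":0,"dz":0.06,"turn":0},{"dx":0,"dy":0,"dz":0.06,"turn":0},{"dx":0,"dy":0,"dz":0,"turn":0},{"dx":0,"dy":0,"dz":0,"turn":0}]' && python3 -m handwheel '[{"dx":0,"dy":0,"dz":0.04,"turn":0},{"dx":0,"dy":0,"dz":0,"turn":0},{"dx":0,"dy":0,"dz":0,"turn":0}]' -1 15
python3 - <<'E'
from look import *
st()
E
```

```text
time_s: 31.18
ee_pos: [0.591, -0.0464, 0.1487]
tool_rot: [[0.998, -0.06, 0.0], [-0.06, -0.998, -0.0], [0.0, 0.0, -1.0]]
contact_force: [-0.2, -0.0, -1.6]
width: 0.0135
gripper_force: 60.0
time_s: 31.43
ee_pos: [0.591, -0.0463, 0.1487]
tool_rot: [[0.998, -0.06, 0.0], [-0.06, -0.998, -0.0], [0.0, 0.0, -1.0]]
contact_force: [-2.5, 0.8, 6.2]
width: 0.014
gripper_force: 15.0
t 31.43 pos [ 0.591  -0.0463  0.1487] yaw -3.44 j [-0.08  0.37  1.76 -0.    1.    1.55] F [-2.5  0.8  6.2] M [ 0.05  0.52 -0.02] w 0.014 g 15.0
```

Contact at exactly ledge height. Ease the grip so it settles, then release and rise.

```bash
python3 -m handwheel '[{"dx":0,"dy":0,"dz":0,"turn":0},{"dx":0,"dy":0,"dz":0,"turn":0},{"dx":0,"dy":0,"dz":0.03,"turn":0},{"dx":0,"dy":0,"dz":0,"turn":0}]' -1 4 && python3 -m handwheel '[{"dx":0,"dy":0,"dz":0,"turn":0},{"dx":0,"dy":0,"dz":0,"turn":0},{"dx":0,"dy":0,"dz":0,"turn":0},{"dx":0,"dy":0,"dz":0,"turn":0},{"dx":0,"dy":0,"dz":0,"turn":0},{"dx":0,"dy":0,"dz":-0.5,"turn":0},{"dx":0,"dy":0,"dz":-1.5,"turn":0},{"dx":0,"dy":0,"dz":-3,"turn":0},{"dx":0,"dy":0,"dz":-4,"turn":0},{"dx":0,"dy":0,"dz":-4,"turn":0},{"dx":0,"dy":0,"dz":-2,"turn":0},{"dx":0,"dy":0,"dz":0,"turn":0}]' 0.2
python3 - <<'E'
from look import *
s=st();p=shot('wrist','w13',['cover_grip']);shot('side','s13',['tray','cover'])
def edge(a,th=165):
    i=np.where((a[:-1]-th)*(a[1:]-th)<0)[0];return [round(float(k+(th-a[k])/(a[k+1]-a[k])),1) for k in i]
g=cv2.GaussianBlur(cv2.imread('pics/w13.png',0),(3,3),0).astype(float)
h=lambda a,b,z,yaw=-.0589,c=(.5908,-.0463):(c[0]+np.cos(yaw)*a-np.sin(yaw)*b,c[1]+np.sin(yaw)*a+np.cos(yaw)*b,z)
f=proj(p,[h(.096,0,.14),h(.0,.08,.14),h(0,-.08,.14),h(-.096,0,.14)]).round(0);print(f.tolist())
print('corners pred cover flat',proj(p,[h(a,b,.138) for a,b in((.09,.075),(.09,-.075),(-.09,-.075),(-.09,.075))]).round(1).tolist())
for u in(250,290,350,380): print('col',u,edge(g[:360,u],165))
for v in(110,140,200,240): print('row',v,edge(g[v],165))
E
```

```text
time_s: 31.77
ee_pos: [0.5912, -0.0463, 0.1484]
tool_rot: [[0.998, -0.06, 0.001], [-0.06, -0.998, -0.0], [0.001, -0.0, -1.0]]
contact_force: [-1.2, 0.1, 4.4]
width: 0.0138
gripper_force: 4.0
time_s: 32.77
ee_pos: [0.5935, -0.0465, 0.304]
tool_rot: [[0.998, -0.06, 0.009], [-0.06, -0.998, -0.001], [0.009, 0.0, -1.0]]
contact_force: [0.1, 0.3, 0.2]
width: 0.0554
gripper_force: 0.0
t 32.77 pos [ 0.5935 -0.0465  0.304 ] yaw -3.43 j [-0.08  0.23  1.6   0.    1.3   1.55] F [0.1 0.3 0.2] M [0.06 0.02 0.02] w 0.0554 g 0.0
cover_grip [([0.6064, -0.0483, 0.1385], 0.79)]
tray [([0.4828, 0.3022, 0.0262], 0.93)]
cover [([0.5817, -0.0385, 0.1351], 0.89)]
[[319.0, 94.0], [220.0, 219.0], [418.0, 219.0], [319.0, 327.0]]
corners pred cover flat [[219.6, 102.2], [417.9, 102.0], [405.5, 319.6], [232.0, 319.7]]
col 250 [12.9, 89.4, 98.7, 101.1, 272.3, 358.9]
col 290 [89.2, 98.7, 101.2, 319.6, 323.8, 330.6, 355.8]
col 350 [89.2, 98.5, 101.3, 319.9, 323.8, 330.4]
col 380 [89.2, 98.4, 101.3, 319.5, 323.9, 330.6]
row 110 [134.6, 160.3, 205.8, 214.3, 218.0, 416.7, 420.7, 429.1]
row 140 [159.6, 186.2, 208.0, 219.6, 415.1]
row 200 [211.6, 219.7, 223.0, 307.2, 327.5, 411.7, 415.4, 423.3]
row 240 [214.3, 222.0, 225.3, 307.2, 409.2, 413.1, 420.8]
```

The cover sits in the recess with a dark gap on all four sides (2.6 to 4.1 px), and its size matches ledge height. One last numeric check that the tray stands upright.

Run:
```python
from look import *
p=dict(np.load('pics/w9.npz'));g=cv2.GaussianBlur(cv2.imread('pics/w9.png',0),(3,3),0).astype(float)
h=lambda a,b,z,yaw=-.06,c=(.4758,.3023):(c[0]+np.cos(yaw)*a-np.sin(yaw)*b,c[1]+np.sin(yaw)*a+np.cos(yaw)*b,z)
print(proj(p,[h(.098,.037,.046),h(.098,-.037,.046),h(-.098,.035,.035),h(-.098,-.035,.035),h(-.03,.007,.095),h(-.03,-.007,.095)]).round(0).tolist())
m=(g>175).astype('uint8');cs,_=cv2.findContours(m,cv2.RETR_EXTERNAL,cv2.CHAIN_APPROX_NONE)
for c in cs:
    x,y,w,hh=cv2.boundingRect(c)
    if x>200 and x+w<440 and hh>60: print(cv2.approxPolyDP(cv2.convexHull(c),4,True)[:,0].tolist())
d=(g<70).astype('uint8');n,l,s,c=cv2.connectedComponentsWithStats(d);print([s[i].tolist() for i in range(1,n) if s[i,4]>300 and 250<c[i,0]<390])
```

```text
[[284.0, 137.0], [359.0, 137.0], [290.0, 314.0], [352.0, 314.0], [314.0, 277.0], [328.0, 277.0]]
[[357, 129], [353, 312], [287, 313], [283, 129], [304, 123]]
[[342, 0, 95, 32, 906]]
```

```bash
python3 -c "
from plant import r
print(r.finish_job())"
```

```text
the job is handed in; nothing more can be done
None
```

I handed the job in at about 33 s: the four cans are in the hopper (three seen lying in a row, the fourth taken to be under them, as the tray was down to its empty weight), the empty tray stands upright on the bench beside its old spot, and the cover lies flat in the hopper recess.

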